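Start the resin curing lamp

ROBOT

A 7-joint arm with a two-finger parallel gripper is mounted at the origin on the work surface. World frame = base frame: x ahead of the robot, y to its left, z up, the work surface at z = 0. Lengths are in m, angles in rad, forces in N, time in s.
With the tool pointing down it reaches from about 0.425 to 0.875 m from the base axis. Payload 4.7 kg.
Tool frame: the origin (TCP) lies at the very end of the fingers, on their centre line; the grasp point (between the pads) lies 19 mm behind it; z points along the fingers, y is the line along which they close (so a half turn about z gives the same grasp; the last joint's range is limited). The gripper opens to 87 mm and grips with 3 to 60 N. Pads are 19 mm wide; open, the fingers measure 117 mm over their backs; the gripper's body (75 mm by 190 mm) begins 51 mm behind the grasp point.
Start: joints at [-1.097, 0.321, -0.07, 1.45, 0.023, 1.371, -0.057], TCP at [0.288, 0.582, 0.223] pointing down, gripper open.
Joint ranges: [-2.86, 2.86], [-0.3, 2.09], [-1.38, 1.24], [0.06, 2.45], [-1.56, 4.7], [0.09, 2.05], [-2.69, 2.69]. Speed limits (rad/s): [2.57, 2.57, 3.14, 3.14, 3.14, 3.14, 3.14].

INTERFACE

Orientations are given as a rotation vector (axis times angle).
In Python, from bench import ctrl, vision gives the robot as it stands.
- The arm moves only by the tool jog_arm, never from a script. Its argument "increments" is a list of rows, each an object of numbers: "tx", "ty", "tz": the shift along the tool's x, y, z in mm; "wx", "wy", "wz": the turn, a rotation vector about the tool's x, y, z in rad; "gripper": the opening, from 0 (shut) to 1 (fully open). In form: [{"tx": .., "ty": .., "tz": .., "wx": .., "wy": .., "wz": .., "gripper": ..}, ...]. A call has exactly 5 rows; each row is the pose to reach, as a shift and turn from the pose commanded when the call began, along the tool's axes at that moment; what a row does not reach only later rows make up. A row lasts 1/12 s, in which the tool goes at most 41.7 mm and 7.16 degrees, less where a joint would pass 70% of its speed; a pose out of reach is approached as far as the arm can. A call with a gripper value outside its range is refused whole. The fingers move at their own pace and stop on an object; "grip_force" is the grip in N (left out, the last holds). Time passes only in rows, so rows that repeat a pose let the fingers close, or fill a call up. It gives the time, the measured TCP pose, the force, the opening and the grip force at its end, in the units of the state.
- ctrl.get_state(): the state, without advancing time (a new reading comes with each control period).
- vision.get_image(name): name is "scene" or "side" or "wrist"; returns a dict with "color" (480x640x3 uint8, blue, green, red), "fx", "fy", "cx", "cy" (pixels), "extrinsics" (4x4, takes a point from world to camera coordinates). Camera axes: x right, y down, z forward; pixel columns grow to the right and rows downward; lengths in m; the calibration is good to about 2 mm. A picture is of the moment at which its call begins. There is no depth.
- ctrl.close_job(): hands the job in; it is judged then, once.
Trained networks look in the newest picture that a camera, given by its name, has taken for a name from the list of things; names that differ only in an ending like _2 or _b are one class to them, and where a whole thing is asked for, a point or a joint stands for the part that bears it (a point fixed in the world has none). Each returns a list of dicts, best first, with "conf" (0 to 1); they miss things now and then, are a little off and sometimes report something else, mostly with a low value. They report only what shows in the picture. A call takes as long as a camera call. They do not tell look-alikes from the thing itself.
- vision.spot_in(camera, thing): "bbox" ([left, top, right, bottom] in pixels, round what is visible of it).
The state is a dict: "time": time; "joint_positions": joint angles; "qd": joint speeds; "joint_torque": joint torques, N m; "position": TCP position; "tool_rot": TCP orientation; "ft_force": force on the tool from outside, world axes, zero at the start; "torque": the same for the moment, N m; "grip_width": opening from 0.0 (shut) to 1.0 (fully open); "grip_force": force on a finger pad.
Only numpy, scipy, OpenCV 4.12 (cv2) and the standard library are available. Lean on these libraries where they do the work, as an engineer would, in place of code of your own. Each camera call takes 0.05 s, during which the arm holds its last target. There are 200 camera calls.

TASK

Start curing the poured pendants: push the lamp's tray all the way in so that the mould goes in with it, then switch the lamp on by pressing down the raised near half of the rocker, and then press the middle one of the three oblong timer keys fully down and let it come up again. The lamp must never be switched on while the tray is out, the timer key is for after switching on, and the other two timer keys must not be pressed. Only push and press: lift nothing, and leave the mould lying in the tray and the other things on the bench and on the lamp where they stand.

Things in the scene. Friction and masses are not known exactly. Their poses are not given: they have to be found in the camera images.
- lamp: resin curing lamp: white box 210 mm deep (x), 260 wide (y), 95 high, fixed; origin at the centre of its underside, on the table. -x is its front, facing the robot within 0.3 rad; +y is left for somebody facing it. On the roof, on one line 47 mm behind the front face, from left to right: three oblong keys 46 mm apart and, 83 mm right of the last, the rocker switch
- tray (a joint): how far the tray stands out of the lamp, m: 0 = fully home (stopped by the lamp), 0.07 to 0.105 at the start; it slides along the lamp's x with about 2 N of friction and stays where it is left. Pushing it home means moving it along the lamp's +x
- tray_lip (a point): middle of the outer (-x) edge of the grey pull lip on the tray's front plate, 53.5 mm above the table; moves with the tray. The lip is 120 mm wide (y), 9 mm thick (height 49 to 58 mm) and juts 22 mm out of the white front plate (height 9 to 63 mm, 236 mm wide). When home, the point lies 133 mm in front of the lamp's origin
- rocker (a joint): angle of the black rocker switch, rad: 0 = off, its near half (towards the lamp's front) raised and its far half level; 0.34 = fully on, the near half level and the far half raised. It tips about a pivot along the lamp's y, is stiff (about 3 N on the near half moves it), has no spring and stays where it is left, so press it right down to its stop
- rocker_near_half (a point): point on the top of the rocker's near half, 12 mm in front of its pivot (lamp -x); about 103 mm above the table when off, 99 mm when on. The cap is 33 mm long (lamp x) and 25 mm wide (lamp y), a shallow V, black, in a black bezel that stands 98 mm above the table
- mould: black mould plate with six poured pendants, 80 x 125 x 10 mm, lying loose in the tray (tray floor 17 mm above the table); origin at the centre of its underside; must ride in with the tray
- key_left (a joint): how far the left-hand oblong timer key is pressed, m: 0 = up, 0.004 = fully down; spring-loaded, starts to move at 2.4 N, fully down at 4.8 N, comes back when let go; past 0.003 it counts as pressed
- key_left_top (a point): centre of the top of the left-hand oblong timer key, a white key 28 mm long (lamp x) and 18 mm wide (lamp y) whose top stands 102 mm above the table, 7 mm above the roof, when up
- key_middle (a joint): how far the middle oblong timer key is pressed, m: 0 = up, 0.004 = fully down; spring-loaded, starts to move at 2.4 N, fully down at 4.8 N, comes back when let go; past 0.003 it counts as pressed
- key_middle_top (a point): centre of the top of the middle oblong timer key, a white key 28 mm long (lamp x) and 18 mm wide (lamp y) whose top stands 102 mm above the table, 7 mm above the roof, when up
- key_right (a joint): how far the right-hand oblong timer key is pressed, m: 0 = up, 0.004 = fully down; spring-loaded, starts to move at 2.4 N, fully down at 4.8 N, comes back when let go; past 0.003 it counts as pressed
- key_right_top (a point): centre of the top of the right-hand oblong timer key, a white key 28 mm long (lamp x) and 18 mm wide (lamp y) whose top stands 102 mm above the table, 7 mm above the roof, when up
- mixing_jar: bystander, to be left alone: open glass jar, 66 mm across, 70 mm high, with a wooden stirring stick leaning out of it to about 135 mm; origin at the centre of its foot
- resin_bottle: bystander, to be left alone: amber bottle, 62 mm across, 150 mm high; origin at the centre of its foot
- wax_jar: bystander, to be left alone: white jar with a wooden cap, 76 mm across, 75 mm high; origin at the centre of its foot
- pigment_pot: bystander, to be left alone: small clear pot with a metal cap, 40 mm across, 36 mm high, standing on the lamp's roof well behind the key panel; origin at the centre of its foot
- pendant_dish: bystander, to be left alone: shallow white dish of finished pendants, 100 mm across, 16 mm high; origin at the centre of its foot
- ring_cone: bystander, to be left alone: wooden ring cone, 60 mm across the foot, 100 mm high; origin at the centre of its foot
- spatula: bystander, to be left alone: small spatula, 170 mm long, lying flat along its own x axis; origin near its middle, on the table
Mind the look-alikes: they are no part of the job. There is more than one size of the mould; the job needs the middle-sized.

How it is judged:
On the way, in this order (a step that is already met when the one before it is completed fails the run):
1. the tray is fully home (value of joint tray below 0.004 m), for 0.2 s.
2. the rocker is on (value of joint rocker above 0.23 rad), for 0.2 s.
3. the middle timer key is pressed down (value of joint key_middle above 0.003 m), for 0.05 s.
At the end, for the whole second after the job is handed in: the tray is home to within 4 mm, the rocker is on (past 0.23 of its 0.34 rad), all three timer keys are up again (within 1 mm), and the mould lies at rest flat in the tray inside the lamp (value of joint tray below 0.004 m and value of joint rocker above 0.23 rad and value of joint each of key_left, key_middle, key_right below 0.001 m and x of mould in the frame of lamp between -0.07 and 0.06 m and height (world z) of mould below 0.022 m and linear speed of mould below 0.01 m/s); the robot touches nothing.
It fails at once if the lamp is switched on while the tray is out (more than 6 mm) (value of joint rocker above 0.2 rad and value of joint tray above 0.006 m).
It fails at once if the middle timer key is pressed before the lamp is switched on (value of joint key_middle above 0.002 m and value of joint rocker below 0.15 rad).
It fails at once if the left or right timer key is pressed (value of joint any of key_left, key_right above 0.002 m).
It fails at once if the mould is lifted or tipped (height (world z) of mould above 0.03 m or angle between mould's own z axis and vertical above 0.2 rad).
It fails at once if a bystander is moved more than 20 mm, lifted or tipped over (distance of any of mixing_jar, resin_bottle, wax_jar, pigment_pot, pendant_dish, ring_cone, spatula from where it was at the start of the episode above 0.02 m or angle between any of mixing_jar, resin_bottle, wax_jar, pigment_pot, pendant_dish, ring_cone, spatula's own z axis and vertical above 0.4 rad).
It also fails if it takes over 48 s, if anything falls off the work surface, if the arm or the gripper's body presses on something with over 40 N, if the wrist force passes 120 N, or if a joint passes its speed limit or range.

## Working session

There is one attempt and no reset: what is moved stays moved. The work goes in short steps, Python scripts to look and compute and a tool call to move; the robot and the scene stay as the last step left them, time stands still between calls to the robot, and variables do not carry over. Pictures are saved under pics/ and viewed, at most 10 in all, crops included, and the job is handed in when it is done.

Besides the shell and the picture viewer there is one more tool, called after ">>>" by a JSON object that holds its "method" and its "body". jog_arm: Moves the arm, as the interface text tells. Its arguments: {"type":"object","properties":{"increments":{"type":"array"},"grip_force":{"type":"number"}},"required":["increments"]}

```bash
mkdir -p pics
cat > h.py <<'E'
import numpy as np, cv2
from bench import ctrl, vision
from scipy.spatial.transform import Rotation as R
def ray(im,u,v):
    E=np.array(im["extrinsics"]);d=np.array([(u-im["cx"])/im["fx"],(v-im["cy"])/im["fy"],1.])
    return -E[:3,:3].T@E[:3,3], E[:3,:3].T@d
def at(im,u,v,z):
    o,d=ray(im,u,v); return o+d*(z-o[2])/d[2]
def proj(im,p):
    E=np.array(im["extrinsics"]);c=E[:3,:3]@np.array(p)+E[:3,3]
    return np.array([im["fx"]*c[0]/c[2]+im["cx"],im["fy"]*c[1]/c[2]+im["cy"]])
E
python3 - <<'E'
from h import *
zs=dict(tray_lip=.0535,rocker_near_half=.103,key_left_top=.102,key_middle_top=.102,mould=.027,pigment_pot=.11,mixing_jar=.03,resin_bottle=.07,wax_jar=.04,ring_cone=.05)
for c in("scene","side"):
    im=vision.get_image(c);cv2.imwrite(f"pics/{c}0.png",im["color"])
    for t,z in zs.items():
        for d in vision.spot_in(c,t)[:4]:
            b=d["bbox"];print(c,t,round(d["conf"],2),np.round(b),np.round(at(im,(b[0]+b[2])/2,(b[1]+b[3])/2,z),3))
s=ctrl.get_state();print(s["time"],s["position"],s["tool_rot"],R.from_rotvec(s["tool_rot"]).as_matrix().round(3))
E
```

```text
scene tray_lip 0.64 [330. 197. 357. 245.] [0.554 0.205 0.053]
scene tray_lip 0.58 [216. 236. 316. 296.] [ 0.532 -0.019  0.053]
scene tray_lip 0.21 [410. 267. 441. 322.] [0.822 0.099 0.053]
scene rocker_near_half 0.73 [255. 278. 271. 294.] [ 0.615 -0.111  0.103]
scene rocker_near_half 0.64 [414. 269. 440. 319.] [0.85  0.048 0.103]
scene key_middle_top 0.62 [316. 256. 329. 269.] [0.653 0.008 0.102]
scene mould 0.77 [200. 247. 241. 281.] [ 0.429 -0.047  0.027]
scene mould 0.56 [219. 195. 284. 236.] [0.35  0.126 0.027]
scene pigment_pot 0.58 [297. 300. 320. 336.] [ 0.734 -0.13   0.11 ]
scene pigment_pot 0.43 [218. 232. 416. 394.] [ 0.738 -0.113  0.11 ]
scene resin_bottle 0.91 [186. 286. 230. 374.] [ 0.592 -0.223  0.07 ]
scene wax_jar 0.91 [372. 239. 412. 278.] [0.703 0.172 0.04 ]
scene ring_cone 0.88 [416. 268. 438. 320.] [0.821 0.108 0.05 ]
side tray_lip 0.87 [283. 252. 378. 347.] [ 0.523 -0.039  0.053]
side rocker_near_half 0.79 [384. 270. 403. 286.] [ 0.609 -0.111  0.103]
side key_left_top 0.45 [336. 217. 355. 230.] [0.656 0.057 0.102]
side mould 0.77 [133. 286. 231. 348.] [0.307 0.135 0.027]
side mould 0.73 [312. 265. 372. 321.] [ 0.567 -0.025  0.027]
side mould 0.62 [349. 229. 366. 242.] [0.712 0.074 0.027]
side pigment_pot 0.71 [437. 233. 460. 260.] [ 0.74 -0.13  0.11]
side pigment_pot 0.52 [364. 248. 378. 257.] [ 0.622 -0.042  0.11 ]
side mixing_jar 0.58 [252. 200. 291. 257.] [0.587 0.218 0.03 ]
side resin_bottle 0.61 [315. 262. 372. 318.] [ 0.546 -0.049  0.07 ]
side resin_bottle 0.44 [363. 246. 377. 256.] [ 0.658 -0.01   0.07 ]
side wax_jar 0.79 [311. 191. 344. 232.] [0.71  0.168 0.04 ]
side ring_cone 0.59 [373. 180. 379. 204.] [0.837 0.136 0.05 ]
side ring_cone 0.45 [254. 201. 288. 258.] [0.571 0.198 0.05 ]
1.1 [0.28846838 0.58250549 0.22257967] [7.15871397e-01 3.05887523e+00 4.60802777e-05] [[-0.896  0.444  0.   ]
 [ 0.444  0.896  0.   ]
 [-0.     0.    -1.   ]]
```

View pics/scene0.png

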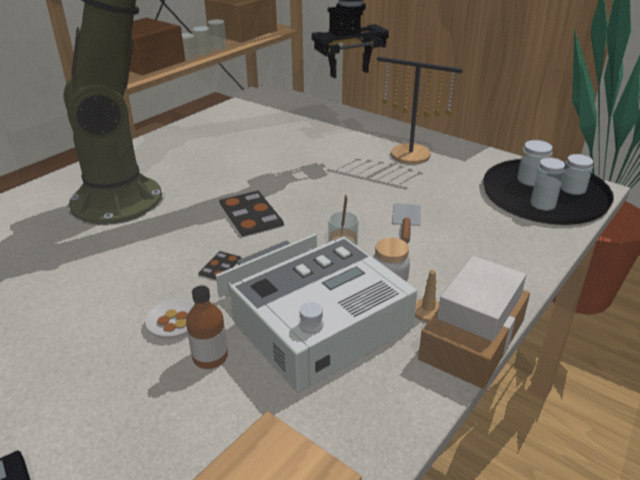

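View pics/side0.png

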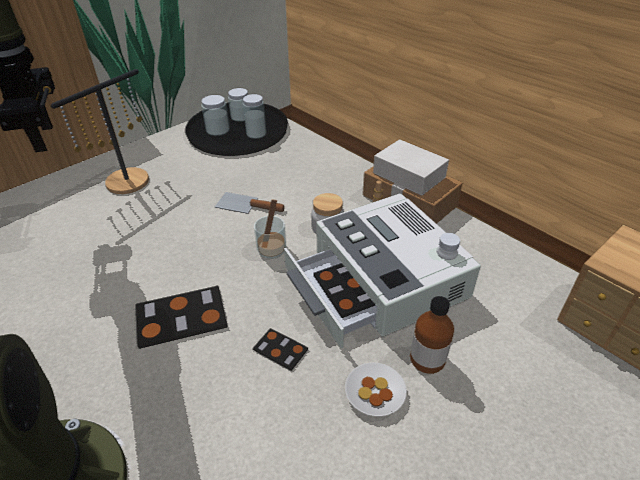

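Scene: the lamp's keys are at about (303,270), (323,261) and (343,252), and the rocker is at (262,287). Side: the keys are at (345,223), (351,237) and (369,250), the rocker is at (396,278), and the open tray is at (325,295).
Mould candidates (side): large (181,315), small (280,348), and the one in the tray (343,290). The one in the tray fits because it is middle-sized and already lies in the lamp's tray. I'll confirm this in an enlarged crop.

Run:
```python
import cv2
a=cv2.imread("pics/side0.png")[190:340,280:480];cv2.imwrite("pics/sc.png",cv2.resize(a,None,fx=4,fy=4,interpolation=cv2.INTER_CUBIC))
a=cv2.imread("pics/scene0.png")[225:345,215:375];cv2.imwrite("pics/cc.png",cv2.resize(a,None,fx=5,fy=5,interpolation=cv2.INTER_CUBIC))
```

```text
(no output)
```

View pics/sc.png

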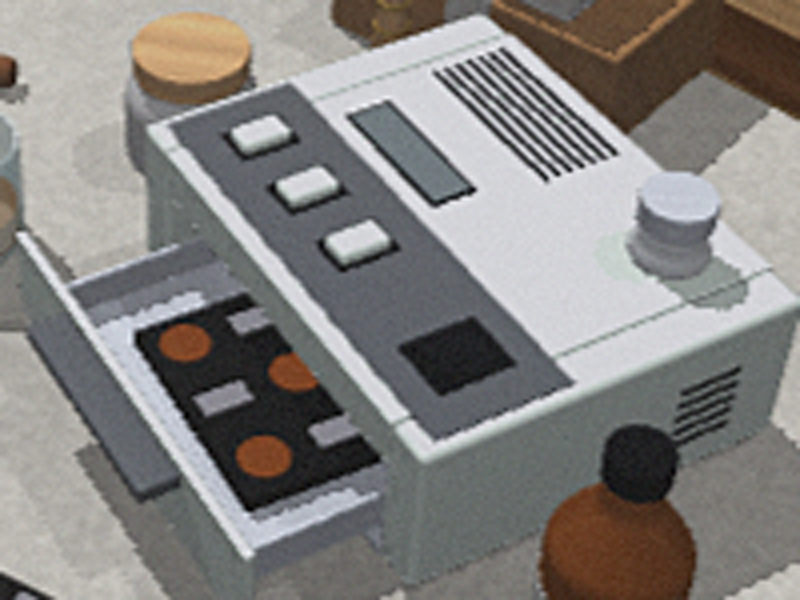

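View pics/cc.png

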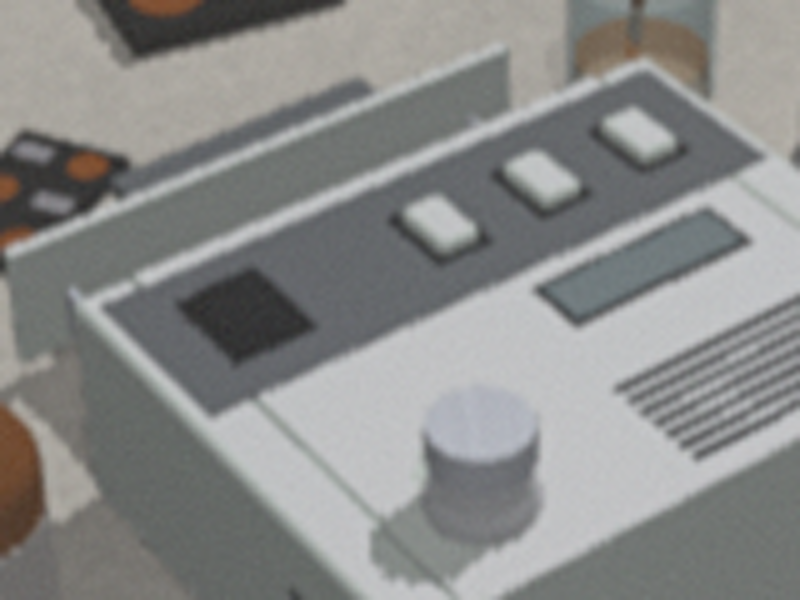

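The enlarged crops confirm that the mould in the tray is the middle-sized one. Next I'll fit the lamp pose and tray from the points marked in the crops.

Run:
```python
from h import *
from scipy.optimize import least_squares
ims={c:vision.get_image(c) for c in("scene","side")}
S=lambda x,y:("side",280+x/4-.4,190+y/4-.4); C=lambda x,y:("scene",215+x/5-.4,225+y/5-.4)
obs=[(S(261,133),'k',2),(S(308,186),'k',1),(S(359,241),'k',0),(S(457,356),'r',0),
(C(641,133),'k',2),(C(541,177),'k',1),(C(438,222),'k',0),(C(247,315),'r',0),
(S(20,235),'p',1),(S(250,555),'p',-1),(C(505,46),'p',1),(C(8,255),'p',-1),(S(143,495),'l',-1),(C(368,80),'l',1)]
def pt(q,k,i):
    x,y,a,t,o=q
    if k=='k':p=(-.058,o+.046*i,.102)
    if k=='r':p=(-.058,o-.083,.099)
    if k=='p':p=(-.111-t,.118*i,.063)
    if k=='l':p=(-.133-t,.060*i,.0535+(.0045 if i==1 else -.0))
    c,s=np.cos(a),np.sin(a);return [x+c*p[0]-s*p[1],y+s*p[0]+c*p[1],p[2]]
f=lambda q:np.concatenate([proj(ims[o[0]],pt(q,k,i))-o[1:] for o,k,i in obs])
r=least_squares(f,[.68,-.05,-.25,.09,0],loss='soft_l1');q=r.x
print(q.round(4));print(f(q).reshape(-1,2).round(1).tolist())
x,y,a,t,o=q;L=lambda px,py:np.round([x+np.cos(a)*px-np.sin(a)*py,y+np.sin(a)*px+np.cos(a)*py],4)
print("lip",L(-.133-t,0),"pre",L(-.133-t-.045,0),"home",L(-.133,0),"rock pivot",L(-.058,o-.083),"near",L(-.070,o-.083),"mid",L(-.058,o+.046))
s=ctrl.get_state();M=R.from_rotvec(s["tool_rot"]).as_matrix()
g=np.append(L(-.133-t-.045,0),.040);print("tool shift mm",(M.T@(g-s["position"])*1e3).round(1),"wz",np.arctan2(M[1,1],M[0,1])-(a+np.pi/2))
```

```text
[ 0.6915 -0.0397 -0.2597  0.07   -0.0038]
[[0.4, -0.7], [0.4, -0.9], [0.3, -0.8], [0.5, -0.7], [-0.9, -0.6], [-0.4, -0.7], [-0.1, -0.6], [-0.6, -0.6], [0.2, -1.2], [0.4, 0.2], [0.8, -0.5], [-0.1, -0.5], [0.2, 0.4], [-0.7, -0.7]]
lip [0.4953 0.0125] pre [0.4518 0.024 ] home [ 0.563  -0.0055] rock pivot [ 0.6132 -0.1087] near [ 0.6016 -0.1056] mid [0.6463 0.016 ]
tool shift mm [-394.2 -428.   182.6] wz -0.20009168732406968
```

>>> {"method": "jog_arm", "body": {"increments": [{"tx":-27,"ty":-29,"tz":0,"wz":-0.1,"gripper":0},{"tx":-54,"ty":-59,"tz":0,"wz":-0.2,"gripper":0},{"tx":-81,"ty":-88,"tz":0,"wz":-0.2,"gripper":0},{"tx":-108,"ty":-118,"tz":0,"wz":-0.2,"gripper":0},{"tx":-135,"ty":-147,"tz":0,"wz":-0.2,"gripper":0}]}}

```text
validation failed for argument at $.in...
```

```bash
cat >> h.py <<'E'
def go(g):
    s=ctrl.get_state();M=R.from_rotvec(s["tool_rot"]).as_matrix()
    print("t",round(s["time"],2),"pos",np.round(s["position"],4),"F",np.round(s["ft_force"],1),"grip",round(s["grip_width"],2),"zdir",M[:,2].round(3),"yaw",np.arctan2(M[1,1],M[0,1]).round(3)-round(np.pi/2,3),"shift",(M.T@(np.array(g)-s["position"])*1e3).round(1))
E
python3 -c "from h import *;go([.4518,.024,.04])"
```

```text
t 1.2 pos [0.2885 0.5825 0.2226] F [-0.   0.   0.6] grip 1.0 zdir [ 0.  0. -1.] yaw -0.45999999999999996 shift [-394.2 -428.   182.6]
```

>>> {"method": "jog_arm", "body": {"increments": [{"tx":-27,"ty":-29,"tz":0,"wx":0,"wy":0,"wz":-0.1,"gripper":0},{"tx":-54,"ty":-59,"tz":0,"wx":0,"wy":0,"wz":-0.2,"gripper":0},{"tx":-81,"ty":-88,"tz":0,"wx":0,"wy":0,"wz":-0.2,"gripper":0},{"tx":-108,"ty":-118,"tz":0,"wx":0,"wy":0,"wz":-0.2,"gripper":0},{"tx":-135,"ty":-147,"tz":0,"wx":0,"wy":0,"wz":-0.2,"gripper":0}]}}

```text
time: 1.62
position: [0.3445, 0.3889, 0.2226]
tool_rot: [0.407, 3.115, 0.0]
ft_force: [0.7, 0.1, 0.5]
grip_width: 0.708
grip_force: 0.0
```

>>> {"method": "jog_arm", "body": {"increments": [{"tx":-20,"ty":-35,"tz":0,"wx":0,"wy":0,"wz":0,"gripper":0},{"tx":-40,"ty":-70,"tz":0,"wx":0,"wy":0,"wz":0,"gripper":0},{"tx":-60,"ty":-104,"tz":0,"wx":0,"wy":0,"wz":0,"gripper":0},{"tx":-80,"ty":-138,"tz":0,"wx":0,"wy":0,"wz":0,"gripper":0},{"tx":-100,"ty":-172,"tz":0,"wx":0,"wy":0,"wz":0,"gripper":0}]}}

```text
time: 2.03
position: [0.3969, 0.197, 0.2229]
tool_rot: [0.407, 3.114, 0.002]
ft_force: [1.3, -0.3, -0.1]
grip_width: 0.331
grip_force: 0.0
```

```bash
python3 -c "from h import *;go([.4518,.024,.04])"
```

```text
t 2.03 pos [0.3969 0.197  0.2229] F [ 1.3 -0.3 -0.1] grip 0.33 zdir [ 0.001  0.001 -1.   ] yaw -0.26 shift [ -97.4 -153.3  182.8]
```

>>> {"method": "jog_arm", "body": {"increments": [{"tx":-20,"ty":-33,"tz":0,"wx":0,"wy":0,"wz":0,"gripper":0},{"tx":-40,"ty":-66,"tz":0,"wx":0,"wy":0,"wz":0,"gripper":0},{"tx":-60,"ty":-99,"tz":0,"wx":0,"wy":0,"wz":0,"gripper":0},{"tx":-80,"ty":-130,"tz":10,"wx":0,"wy":0,"wz":0,"gripper":0},{"tx":-97,"ty":-153,"tz":35,"wx":0,"wy":0,"wz":0,"gripper":0}]}}

```text
time: 2.45
position: [0.4541, 0.0232, 0.1907]
tool_rot: [0.41, 3.107, 0.005]
ft_force: [1.4, 0.8, 1.0]
grip_width: 0.017
grip_force: 0.0
```

>>> {"method": "jog_arm", "body": {"increments": [{"tx":0,"ty":0,"tz":38,"wx":0,"wy":0,"wz":0,"gripper":0},{"tx":0,"ty":0,"tz":76,"wx":0,"wy":0,"wz":0,"gripper":0},{"tx":0,"ty":0,"tz":112,"wx":0,"wy":0,"wz":0,"gripper":0},{"tx":0,"ty":0,"tz":147,"wx":0,"wy":0,"wz":0,"gripper":0},{"tx":0,"ty":0,"tz":147,"wx":0,"wy":0,"wz":0,"gripper":0}]}}

```text
time: 2.87
position: [0.4457, 0.0251, 0.035]
tool_rot: [-0.406, -3.104, 0.007]
ft_force: [-2.0, 0.2, 0.5]
grip_width: 0.001
grip_force: 0.0
```

Run:
```python
from h import *
im=vision.get_image("side");cv2.imwrite("pics/s1.png",im["color"])
go([.4518,.024,.04]);go([.563,-.0055,.04])
```

```text
t 2.92 pos [0.448  0.0255 0.0381] F [ 0.2 -0.4  0.8] grip 0.01 zdir [-0.007 -0.002 -1.   ] yaw -0.26 shift [-4.  -0.4 -1.9]
t 2.92 pos [0.448  0.0255 0.0381] F [ 0.2 -0.4  0.8] grip 0.01 zdir [-0.007 -0.002 -1.   ] yaw -0.26 shift [-119.1   -0.3   -2.6]
```

View pics/s1.png

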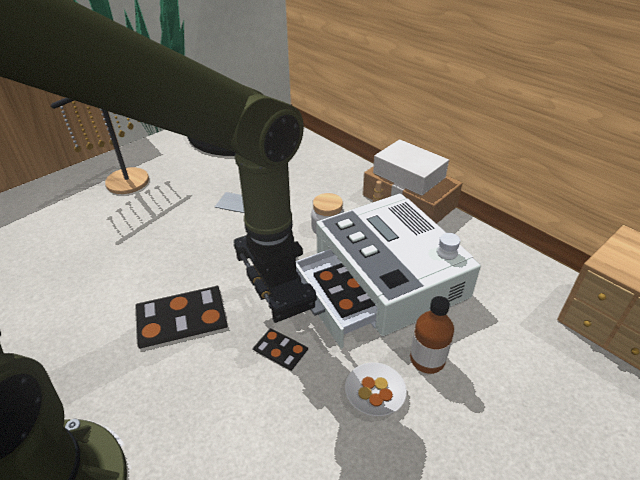

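The gripper is at the lip at (300,290) and clear of the jar and bottle. I'll push gently.

>>> {"method": "jog_arm", "body": {"increments": [{"tx":-12,"ty":0,"tz":-2,"wx":0,"wy":0,"wz":0,"gripper":0},{"tx":-24,"ty":0,"tz":-2,"wx":0,"wy":0,"wz":0,"gripper":0},{"tx":-32,"ty":0,"tz":-2,"wx":0,"wy":0,"wz":0,"gripper":0},{"tx":-37,"ty":0,"tz":-2,"wx":0,"wy":0,"wz":0,"gripper":0},{"tx":-43,"ty":0,"tz":-2,"wx":0,"wy":0,"wz":0,"gripper":0}]}}

```text
time: 3.33
position: [0.4933, 0.0157, 0.044]
tool_rot: [0.406, 3.115, 0.002]
ft_force: [-2.9, 1.5, 2.1]
grip_width: 0.007
grip_force: 1.2
```

>>> {"method": "jog_arm", "body": {"increments": [{"tx":-7,"ty":0,"tz":0,"wx":0,"wy":0,"wz":0,"gripper":0},{"tx":-14,"ty":0,"tz":0,"wx":0,"wy":0,"wz":0,"gripper":0},{"tx":-21,"ty":0,"tz":0,"wx":0,"wy":0,"wz":0,"gripper":0},{"tx":-28,"ty":0,"tz":0,"wx":0,"wy":0,"wz":0,"gripper":0},{"tx":-35,"ty":0,"tz":0,"wx":0,"wy":0,"wz":0,"gripper":0}]}}

```text
time: 3.75
position: [0.5271, 0.0061, 0.0425]
tool_rot: [-0.407, -3.115, -0.0]
ft_force: [-2.4, 1.0, 0.9]
grip_width: 0.005
grip_force: 1.3
```

```bash
python3 -c "from h import *;go([.563,-.0055,.04])"
```

```text
t 3.75 pos [0.5271 0.0061 0.0425] F [-2.4  1.   0.9] grip 0.0 zdir [-0.  0. -1.] yaw -0.26 shift [-37.7  -2.    2.5]
```

>>> {"method": "jog_arm", "body": {"increments": [{"tx":-6,"ty":0,"tz":0,"wx":0,"wy":0,"wz":0,"gripper":0},{"tx":-12,"ty":0,"tz":0,"wx":0,"wy":0,"wz":0,"gripper":0},{"tx":-17,"ty":0,"tz":0,"wx":0,"wy":0,"wz":0,"gripper":0},{"tx":-21,"ty":0,"tz":0,"wx":0,"wy":0,"wz":0,"gripper":0},{"tx":-24,"ty":0,"tz":0,"wx":0,"wy":0,"wz":0,"gripper":0}]}}

```text
time: 4.17
position: [0.5501, -0.0001, 0.0424]
tool_rot: [-0.407, -3.115, 0.0]
ft_force: [-2.2, 1.4, 1.8]
grip_width: 0.005
grip_force: 1.1
```

>>> {"method": "jog_arm", "body": {"increments": [{"tx":-1,"ty":0,"tz":0,"wx":0,"wy":0,"wz":0,"gripper":0},{"tx":-2,"ty":0,"tz":0,"wx":0,"wy":0,"wz":0,"gripper":0},{"tx":-3,"ty":0,"tz":0,"wx":0,"wy":0,"wz":0,"gripper":0},{"tx":-4,"ty":0,"tz":0,"wx":0,"wy":0,"wz":0,"gripper":0},{"tx":-5,"ty":0,"tz":0,"wx":0,"wy":0,"wz":0,"gripper":0}]}}

```text
time: 4.58
position: [0.5532, -0.001, 0.0424]
tool_rot: [-0.406, -3.112, -0.001]
ft_force: [-7.3, 3.1, 4.9]
grip_width: 0.005
grip_force: 3.7
```

```bash
python3 -c "from h import *;go([.563,-.0055,.04])"
```

```text
t 4.58 pos [ 0.5532 -0.001   0.0424] F [-7.3  3.1  4.9] grip 0.01 zdir [-0.003  0.001 -1.   ] yaw -0.26 shift [-10.6  -1.9   2.4]
```

>>> {"method": "jog_arm", "body": {"increments": [{"tx":-1,"ty":0,"tz":0,"wx":0,"wy":0,"wz":0,"gripper":0},{"tx":-2,"ty":0,"tz":0,"wx":0,"wy":0,"wz":0,"gripper":0},{"tx":-3,"ty":0,"tz":0,"wx":0,"wy":0,"wz":0,"gripper":0},{"tx":-4,"ty":0,"tz":0,"wx":0,"wy":0,"wz":0,"gripper":0},{"tx":-4,"ty":0,"tz":0,"wx":0,"wy":0,"wz":0,"gripper":0}]}}

```text
time: 5.0
position: [0.5533, -0.001, 0.0423]
tool_rot: [-0.405, -3.104, -0.002]
ft_force: [-15.7, 4.2, 12.1]
grip_width: 0.001
grip_force: 8.2
```

The position has stopped advancing while the force rises, so the tray is home. I'll back off, rise and check.

>>> {"method": "jog_arm", "body": {"increments": [{"tx":8,"ty":0,"tz":0,"wx":0,"wy":0,"wz":0,"gripper":0},{"tx":20,"ty":0,"tz":0,"wx":0,"wy":0,"wz":0,"gripper":0},{"tx":35,"ty":0,"tz":0,"wx":0,"wy":0,"wz":0,"gripper":0},{"tx":45,"ty":0,"tz":-10,"wx":0,"wy":0,"wz":0,"gripper":0},{"tx":50,"ty":0,"tz":-30,"wx":0,"wy":0,"wz":0,"gripper":0}]}}

```text
time: 5.42
position: [0.5075, 0.0099, 0.0709]
tool_rot: [-0.407, -3.112, 0.003]
ft_force: [-0.7, 0.7, 0.3]
grip_width: 0.007
grip_force: 0.0
```

>>> {"method": "jog_arm", "body": {"increments": [{"tx":0,"ty":0,"tz":-35,"wx":0,"wy":0,"wz":0,"gripper":0},{"tx":0,"ty":0,"tz":-70,"wx":0,"wy":0,"wz":0,"gripper":0},{"tx":0,"ty":0,"tz":-85,"wx":0,"wy":0,"wz":0,"gripper":0},{"tx":0,"ty":0,"tz":-85,"wx":0,"wy":0,"wz":0,"gripper":0},{"tx":0,"ty":0,"tz":-85,"wx":0,"wy":0,"wz":0,"gripper":0}]}}

```text
time: 5.83
position: [0.5113, 0.01, 0.1586]
tool_rot: [0.407, 3.111, 0.001]
ft_force: [-0.6, 0.2, -0.4]
grip_width: 0.01
grip_force: 0.0
```

Run:
```python
from h import *
im=vision.get_image("side");a=im["color"][180:340,260:480];cv2.imwrite("pics/s2.png",cv2.resize(a,None,fx=3.6,fy=3.6,interpolation=cv2.INTER_CUBIC))
for t in("tray_lip","rocker_near_half","resin_bottle"):print(t,vision.spot_in("side",t)[:1])
go([.6006,-.1053,.13])
```

```text
tray_lip [{'bbox': [312.0, 246.1, 375.4, 333.5], 'conf': 0.95}]
rocker_near_half [{'bbox': [383.4, 270.3, 404.8, 285.9], 'conf': 0.62}]
resin_bottle [{'bbox': [413.4, 292.5, 456.4, 374.5], 'conf': 0.77}]
t 6.03 pos [0.5092 0.0102 0.156 ] F [0.7 0.8 0.5] grip 0.0 zdir [-0.002 -0.001 -1.   ] yaw -0.26 shift [-118.1  -88.1   25.9]
```

View pics/s2.png

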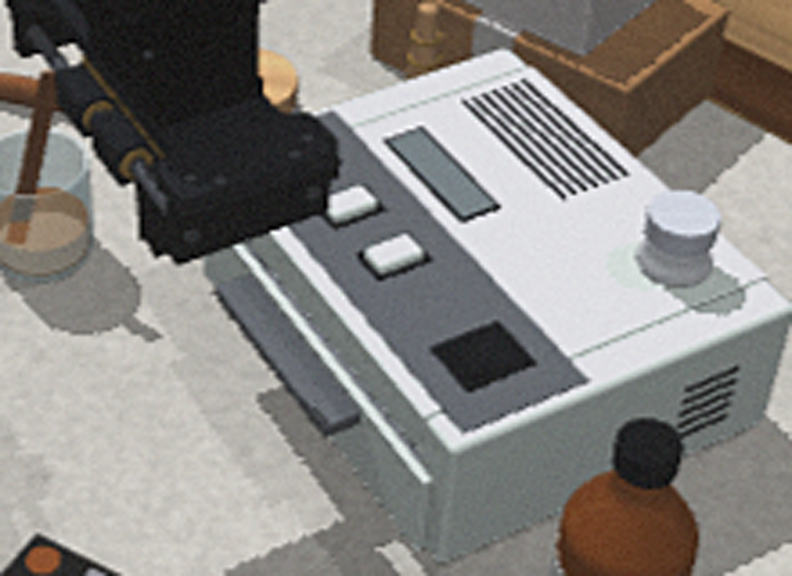

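The side crop shows the tray home with the lip at (290,350), the rocker still off, and everything else in place. Now to the rocker.

>>> {"method": "jog_arm", "body": {"increments": [{"tx":-30,"ty":-22,"tz":0,"wx":0,"wy":0,"wz":0,"gripper":0},{"tx":-60,"ty":-44,"tz":0,"wx":0,"wy":0,"wz":0,"gripper":0},{"tx":-90,"ty":-66,"tz":0,"wx":0,"wy":0,"wz":0,"gripper":0},{"tx":-118,"ty":-88,"tz":0,"wx":0,"wy":0,"wz":0,"gripper":0},{"tx":-118,"ty":-88,"tz":10,"wx":0,"wy":0,"wz":0,"gripper":0}]}}

```text
time: 6.45
position: [0.6045, -0.1132, 0.1478]
tool_rot: [0.418, 3.109, -0.01]
ft_force: [-0.5, -0.1, 1.3]
grip_width: 0.005
grip_force: 0.0
```

>>> {"method": "jog_arm", "body": {"increments": [{"tx":0,"ty":0,"tz":10,"wx":0,"wy":0,"wz":0,"gripper":0},{"tx":0,"ty":0,"tz":20,"wx":0,"wy":0,"wz":0,"gripper":0},{"tx":0,"ty":0,"tz":28,"wx":0,"wy":0,"wz":0,"gripper":0},{"tx":0,"ty":0,"tz":28,"wx":0,"wy":0,"wz":0,"gripper":0},{"tx":0,"ty":0,"tz":28,"wx":0,"wy":0,"wz":0,"gripper":0}]}}

```text
time: 6.87
position: [0.6007, -0.1034, 0.1188]
tool_rot: [-0.404, -3.114, -0.001]
ft_force: [0.0, -0.1, 0.3]
grip_width: 0.008
grip_force: 0.0
```

```bash
python3 -c "from h import *;go([.6006,-.1053,.099])"
```

```text
t 6.87 pos [ 0.6007 -0.1034  0.1188] F [ 0.  -0.1  0.3] grip 0.01 zdir [-0.002  0.001 -1.   ] yaw -0.258 shift [-0.4 -1.9 19.8]
```

>>> {"method": "jog_arm", "body": {"increments": [{"tx":0,"ty":-1.5,"tz":10,"wx":0,"wy":0,"wz":0,"gripper":0},{"tx":0,"ty":-1.5,"tz":14,"wx":0,"wy":0,"wz":0,"gripper":0},{"tx":0,"ty":-1.5,"tz":17,"wx":0,"wy":0,"wz":0,"gripper":0},{"tx":0,"ty":-1.5,"tz":20,"wx":0,"wy":0,"wz":0,"gripper":0},{"tx":0,"ty":-1.5,"tz":21,"wx":0,"wy":0,"wz":0,"gripper":0}]}}

```text
time: 7.28
position: [0.6004, -0.1059, 0.0994]
tool_rot: [-0.407, -3.113, -0.002]
ft_force: [-6.5, 1.9, 13.3]
grip_width: 0.006
grip_force: 6.6
```

>>> {"method": "jog_arm", "body": {"increments": [{"tx":0,"ty":0,"tz":1,"wx":0,"wy":0,"wz":0,"gripper":0},{"tx":0,"ty":0,"tz":2,"wx":0,"wy":0,"wz":0,"gripper":0},{"tx":0,"ty":0,"tz":3,"wx":0,"wy":0,"wz":0,"gripper":0},{"tx":0,"ty":0,"tz":3,"wx":0,"wy":0,"wz":0,"gripper":0},{"tx":0,"ty":0,"tz":3,"wx":0,"wy":0,"wz":0,"gripper":0}]}}

```text
time: 7.7
position: [0.6004, -0.1059, 0.0992]
tool_rot: [-0.407, -3.114, -0.004]
ft_force: [-12.2, 2.2, 22.5]
grip_width: 0.007
grip_force: 11.6
```

The fingers stop at 99 mm with 22 N, which is the "on" height. I'll rise and verify.

>>> {"method": "jog_arm", "body": {"increments": [{"tx":0,"ty":0,"tz":-15,"wx":0,"wy":0,"wz":0,"gripper":0},{"tx":0,"ty":0,"tz":-40,"wx":0,"wy":0,"wz":0,"gripper":0},{"tx":18,"ty":30,"tz":-45,"wx":0,"wy":0,"wz":0,"gripper":0},{"tx":40,"ty":60,"tz":-45,"wx":0,"wy":0,"wz":0,"gripper":0},{"tx":60,"ty":90,"tz":-45,"wx":0,"wy":0,"wz":0,"gripper":0}]}}

```text
time: 8.12
position: [0.5666, -0.0035, 0.1413]
tool_rot: [0.41, 3.112, 0.001]
ft_force: [0.7, 1.1, -0.2]
grip_width: 0.004
grip_force: 0.0
```

Run:
```python
from h import *
im=vision.get_image("side");a=im["color"][210:310,330:450];b=vision.get_image("scene")["color"][235:320,235:355]
f=lambda x:cv2.resize(x,(390,300),interpolation=cv2.INTER_CUBIC)
cv2.imwrite("pics/s3.png",np.hstack([f(a),f(b)]))
go([.6463,.016,.115])
```

```text
t 8.22 pos [0.5651 0.0041 0.1403] F [ 0.4  0.3 -0.6] grip 0.01 zdir [-0.001  0.005 -1.   ] yaw -0.25 shift [-75.7  31.5  25.3]
```

View pics/s3.png

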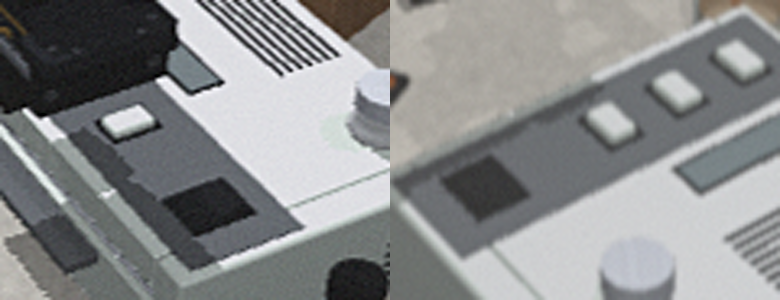

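The view confirms three keys, with the middle one at (677,92) in the right panel. The rocker looks level on its near half, in line with the 99 mm stop. Moving over the middle key.

>>> {"method": "jog_arm", "body": {"increments": [{"tx":-20,"ty":8,"tz":0,"wx":0,"wy":0,"wz":0,"gripper":0},{"tx":-45,"ty":18,"tz":0,"wx":0,"wy":0,"wz":0,"gripper":0},{"tx":-75,"ty":31,"tz":0,"wx":0,"wy":0,"wz":0,"gripper":0},{"tx":-75,"ty":31,"tz":10,"wx":0,"wy":0,"wz":0,"gripper":0},{"tx":-75,"ty":31,"tz":20,"wx":0,"wy":0,"wz":0,"gripper":0}]}}

```text
time: 8.63
position: [0.6483, 0.0066, 0.1197]
tool_rot: [0.406, 3.114, -0.002]
ft_force: [-0.4, 0.3, 0.7]
grip_width: 0.005
grip_force: 0.0
```

Run:
```python
from h import *
vision.get_image("side");go([.6463,.016,.098])
```

```text
t 8.68 pos [0.6454 0.0062 0.117 ] F [-1.2 -0.3 -1.8] grip 0.0 zdir [-0.004 -0.001 -1.   ] yaw -0.26 shift [ 1.5  9.8 18.9]
```

>>> {"method": "jog_arm", "body": {"increments": [{"tx":0,"ty":5,"tz":0,"wx":0,"wy":0,"wz":0,"gripper":0},{"tx":0,"ty":9,"tz":0,"wx":0,"wy":0,"wz":0,"gripper":0},{"tx":0,"ty":9,"tz":5,"wx":0,"wy":0,"wz":0,"gripper":0},{"tx":0,"ty":9,"tz":5,"wx":0,"wy":0,"wz":0,"gripper":0},{"tx":0,"ty":9,"tz":5,"wx":0,"wy":0,"wz":0,"gripper":0}]}}

```text
time: 9.1
position: [0.6487, 0.0156, 0.1158]
tool_rot: [0.406, 3.115, 0.001]
ft_force: [-1.0, -0.3, 0.1]
grip_width: -0.001
grip_force: 0.0
```

```bash
python3 -c "from h import *;go([.6463,.016,.098])"
```

```text
t 9.1 pos [0.6487 0.0156 0.1158] F [-1.  -0.3  0.1] grip -0.0 zdir [ 0.  0. -1.] yaw -0.26 shift [ 2.4 -0.3 17.8]
```

>>> {"method": "jog_arm", "body": {"increments": [{"tx":2,"ty":0,"tz":9,"wx":0,"wy":0,"wz":0,"gripper":0},{"tx":2,"ty":0,"tz":13,"wx":0,"wy":0,"wz":0,"gripper":0},{"tx":2,"ty":0,"tz":16,"wx":0,"wy":0,"wz":0,"gripper":0},{"tx":2,"ty":0,"tz":19,"wx":0,"wy":0,"wz":0,"gripper":0},{"tx":2,"ty":0,"tz":20,"wx":0,"wy":0,"wz":0,"gripper":0}]}}

```text
time: 9.52
position: [0.6467, 0.0159, 0.0983]
tool_rot: [-0.407, -3.114, -0.002]
ft_force: [-8.5, 0.2, 21.5]
grip_width: 0.006
grip_force: 10.8
```

>>> {"method": "jog_arm", "body": {"increments": [{"tx":0,"ty":0,"tz":1,"wx":0,"wy":0,"wz":0,"gripper":0},{"tx":0,"ty":0,"tz":2,"wx":0,"wy":0,"wz":0,"gripper":0},{"tx":0,"ty":0,"tz":2,"wx":0,"wy":0,"wz":0,"gripper":0},{"tx":0,"ty":0,"tz":2,"wx":0,"wy":0,"wz":0,"gripper":0},{"tx":0,"ty":0,"tz":2,"wx":0,"wy":0,"wz":0,"gripper":0}]}}

```text
time: 9.93
position: [0.6467, 0.0159, 0.0982]
tool_rot: [-0.407, -3.114, -0.003]
ft_force: [-11.4, 0.8, 26.3]
grip_width: 0.006
grip_force: 12.6
```

The key bottomed out at 98 mm, fully down. I'll lift off and check.

>>> {"method": "jog_arm", "body": {"increments": [{"tx":0,"ty":0,"tz":-15,"wx":0,"wy":0,"wz":0,"gripper":0},{"tx":0,"ty":0,"tz":-45,"wx":0,"wy":0,"wz":0,"gripper":0},{"tx":0,"ty":0,"tz":-80,"wx":0,"wy":0,"wz":0,"gripper":0},{"tx":20,"ty":10,"tz":-110,"wx":0,"wy":0,"wz":0,"gripper":0},{"tx":50,"ty":20,"tz":-120,"wx":0,"wy":0,"wz":0,"gripper":0}]}}

```text
time: 10.35
position: [0.6072, 0.0461, 0.2182]
tool_rot: [0.412, 3.106, 0.001]
ft_force: [0.6, -0.1, 0.3]
grip_width: 0.008
grip_force: 0.0
```

>>> {"method": "jog_arm", "body": {"increments": [{"tx":30,"ty":15,"tz":0,"wx":0,"wy":0,"wz":0,"gripper":0},{"tx":60,"ty":30,"tz":0,"wx":0,"wy":0,"wz":0,"gripper":0},{"tx":80,"ty":45,"tz":0,"wx":0,"wy":0,"wz":0,"gripper":0},{"tx":80,"ty":45,"tz":0,"wx":0,"wy":0,"wz":0,"gripper":0},{"tx":80,"ty":45,"tz":0,"wx":0,"wy":0,"wz":0,"gripper":0}]}}

```text
time: 10.77
position: [0.5374, 0.1138, 0.2135]
tool_rot: [0.401, 3.116, 0.001]
ft_force: [-0.1, -0.1, -0.2]
grip_width: 0.006
grip_force: 0.0
```

Run:
```python
from h import *
im=vision.get_image("side");a=im["color"][190:340,280:480];cv2.imwrite("pics/s4.png",cv2.resize(a,None,fx=4,fy=4,interpolation=cv2.INTER_CUBIC))
go([.5,0,.2])
```

```text
t 10.82 pos [0.5382 0.1122 0.2135] F [-0.6 -0.7  0.6] grip 0.01 zdir [ 0.001 -0.    -1.   ] yaw -0.2589999999999999 shift [   8.2 -118.2   13.6]
```

View pics/s4.png

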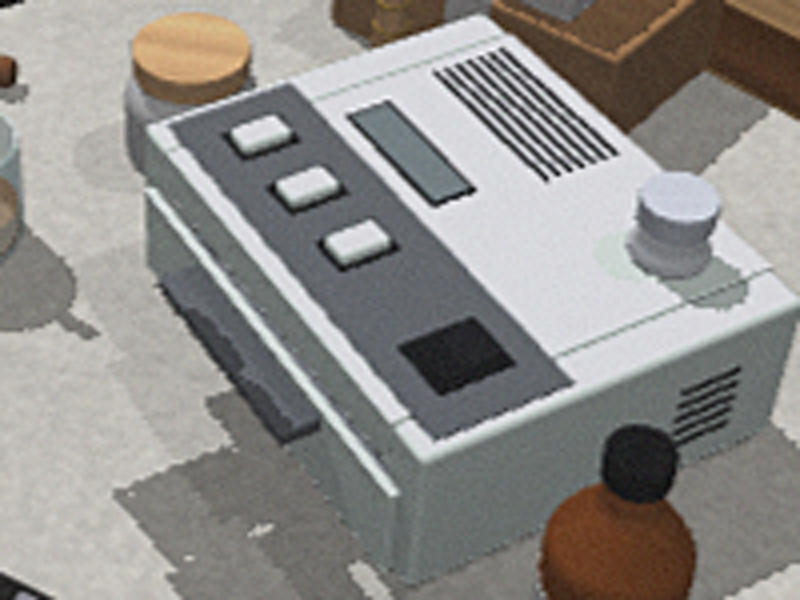

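Run:
```python
from h import *
im=vision.get_image("side");x,y,a=.6915,-.0397,-.2597
for t in(0,.004,.01):
    for px,py,z in((-.111-t,-.118,.063),(-.133-t,-.06,.0535)):
        p=proj(im,[x+np.cos(a)*px-np.sin(a)*py,y+np.sin(a)*px+np.cos(a)*py,z]);print(t,((p-[280,190]+.4)*4).round())
o=cv2.imread("pics/side0.png").astype(int);n=im["color"].astype(int)
print(o[268:292:2,380:410:3].mean(2).round().astype(int));print(n[268:292:2,380:410:3].mean(2).round().astype(int))
```

```text
0 [391. 497.]
0 [280. 442.]
0.004 [383. 500.]
0.004 [272. 445.]
0.01 [371. 505.]
0.01 [261. 449.]
[[ 99 102 100  99 102 103 104  98  98 150]
 [101  96 101 101 108  57  32 110  98  94]
 [102 102 103  59  33  30  34  61 102  99]
 [102  87  34  24  35  32  34  31 102  98]
 [ 41  27  38  31  35  29  31  32  34 104]
 [ 59  28  30  30  34  34  34  35  32  94]
 [103  33  33  28  31  28  31  32  27  27]
 [ 99  95  32  26  37  33  35  30  42 101]
 [ 97 101  43  28  26  37  23  77 108  99]
 [102  99  99  33  28  27  96 101 100 100]
 [ 96  99 100  57  90  98 100  95  99  97]
 [ 94  97  98  99 101 103 104  97 102 101]]
[[106 101 105 105 102 104 108 104 102 158]
 [102 103 100 103 113  65  34 111 105  97]
 [107 102 107  63  39  37  39  60 105 107]
 [103  87  33  36  41  42  46  37 104 106]
 [ 46  32  35  32  35  33  39  41  34 107]
 [ 65  34  29  35  36  39  40  37  33 100]
 [108  33  33  35  29  34  40  28  34  29]
 [104  99  32  36  31  35  22  28  25 103]
 [102 110  45  29  32  33  25  82 103 101]
 [101 111  96  32  27  28 103 107 104 105]
 [101 103 103  57  89 107  98 103 101 101]
 [ 96 105 103 105 104 103 104 104 100  99]]
```

The tray corners match the 0 mm prediction, and the rocker's far half is now brighter because it is raised. Handing in.

```bash
python3 -c "
from bench import ctrl
print(ctrl.close_job())"
```

```text
the job is handed in; nothing more can be done
None
```

The job is handed in, though no verdict came back: the tray is pushed home with the mould in it (not visible once inside), the rocker was pressed to its stop at 99 mm, and then the middle timer key was pressed fully down and came up again.

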